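Pass a belt pulley through the dust box's two-door lock

ROBOT

A 6-joint arm with a two-finger parallel gripper is mounted at the origin on the work surface. World frame = base frame: x ahead of the robot, y to its left, z up, the work surface at z = 0. Lengths are in m, angles in rad, forces in N, time in s.
With the tool pointing down it reaches from about 0.35 to 0.975 m from the base axis. Payload 4.9 kg.
Tool frame: the origin (TCP) lies midway between the tips of the shut fingers; the grasp point (between the pads) lies 19 mm behind it; z points along the fingers, y is the line along which they close (so a half turn about z gives the same grasp; the last joint's range is limited). The gripper opens to 85 mm and grips with 20 to 120 N. Pads are 22 mm wide; open, the fingers measure 114 mm over their backs; the gripper's body (76 mm by 85 mm) begins 54 mm behind the grasp point. The pads swing forward as they close: fully open they stand 13 mm farther back than shut.
Start: joints at [-1.467, 0.053, 1.613, -0, 1.476, -0.119], TCP at [0.138, -0.61, 0.231] pointing down, gripper open.
Joint ranges: [-3.01, 3.01], [-1.01, 2.22], [0.06, 2.58], [-1.02, 4.17], [0.09, 2.62], [-3.14, 3.14]. Speed limits (rad/s): [2.57, 2.57, 3.14, 3.14, 3.14, 3.14].

INTERFACE

Orientations are given as a unit quaternion [w, x, y, z].
In Python, from plant import state, grab_frame, job_done, cut_out, place_of gives the robot as it stands.
- The arm moves only by the tool jog_arm, never from a script. Its argument "motion" is text: rows parted by semicolons, each of 7 numbers parted by spaces: the opening in per cent of the stroke, from 0 (shut) to 100 (fully open), then the shift along the tool's x, y, z as a fraction of full scale, then the turn, a rotation vector about the tool's x, y, z as a fraction of full scale. A call has exactly 5 rows; each row is the pose to reach, as a shift and turn from the pose commanded when the call began, along the tool's axes at that moment; what a row does not reach only later rows make up. Full scale, the value 1, is 50 cm for a shift and 1.5 rad for a turn. A row lasts 1/8 s, in which the tool goes at most 62.5 mm and 10.7 degrees, less where a joint would pass 70% of its speed; a pose out of reach is approached as far as the arm can. A call with a number of a shift or a turn outside -1 to 1 is refused whole. A call with a gripper value outside its range is refused whole. The fingers move at their own pace and stop on an object; the grip force is fixed at half the most. Time passes only in rows, so rows that repeat a pose let the fingers close, or fill a call up. It gives the time, the measured TCP pose, the force, the opening and the grip force at its end, in the units of the state.
- state(): the state, without advancing time (a new reading comes with each control period).
- grab_frame(name): name is "scene" or "top"; returns a dict with "color" (480x640x3 uint8, red, green, blue), "range_z" (480x640 float32, m along the optical axis (not along the pixel's ray), 0 where there is no reading), "intrinsics" (3x3 intrinsics, pixels), "world_from_camera" (4x4, takes a point from camera to world coordinates). Camera axes: x right, y up, looking along -z (the intrinsics and any distortion apply to the point x, -y, -z); pixel columns grow to the right and rows downward; lengths in m; the calibration is good to about 2 mm. A picture is of the moment at which its call begins.
- job_done(): hands the job in; it is judged then, once.
Trained networks look in the newest picture that a camera, given by its name, has taken for a name from the list of things; names that differ only in an ending like _2 or _b are one class to them, and where a whole thing is asked for, a point or a joint stands for the part that bears it (a point fixed in the world has none). Each returns a list of dicts, best first, with "p" (0 to 1); they miss things now and then, are a little off and sometimes report something else, mostly with a low value. They report only what shows in the picture. A call takes as long as a camera call. They do not tell look-alikes from the thing itself.
- cut_out(camera, thing): "pixels" (480x640 bool, what is visible of it).
- place_of(camera, thing): "at" ([x, y, z] in m, in world coordinates, good to about 4 mm: a listed point, or the origin of a listed thing).
The state is a dict: "time": time; "joint_pos": joint angles; "joint_vel": joint speeds; "joint_efforts": joint torques, N m; "tool_pos": TCP position; "tool_rot": TCP orientation; "contact_force": force on the tool from outside, world axes, zero at the start; "ft_torque": the same for the moment, N m; "gripper_width": opening from 0.0 (shut) to 1.0 (fully open); "grasp_force": force on a finger pad.
Only numpy, scipy, OpenCV 4.12 (cv2) and the standard library are available. Lean on these libraries where they do the work, as an engineer would, in place of code of your own. Each camera call takes 0.05 s, during which the arm holds its last target. There are 200 camera calls.

TASK

Put the steel belt pulley from the red parts tray into the lock on top of the grey dust box and let go of it there. Slide the clear outer door fully shut over it, and only then pull the inner door fully open, so that the pulley drops into the box. The two doors must never be open together; finish with the outer door shut, the inner door open and the pulley at the bottom of the box.

Things in the scene. Friction and masses are not known exactly. Their poses are not given: they have to be found in the camera images.
- pulley: Steel pulley, 110 g, upright in a red tray (rim 12 mm high, floor 3 mm above the bench) with a bobbin (discs at both ends) and an open cup, not wanted; they stand in a row roughly along world x, 75 mm apart. One grooved disc, diameter 44, thickness 14 mm, is its foot; above it a plain hub, diameter 30 mm, rises to 46 mm. Origin: centre of its underside, z up along the hub.
- dust_box: Fixed grey box, 142 x 142 mm, 145 mm high. Origin on the bench under its centre; z up, x away from the robot (yaw up to 0.2 rad). An upright shaft, 130 x 130 mm inside; rubber floor at z 8 mm. Rails of the outer door run along x at y +-77 mm to x = 216 mm, tops at z 153 mm; rails of the inner door along y at x +-77 mm to y = -212 mm, tops at z 93 mm.
- lock_floor (a point): Centre of the lock's floor, the upper face of the shut inner door, 90 mm above the bench; axes as the box's. The lock is the empty top of the shaft, 130 x 130 mm inside, with its open mouth 55 mm above this point. Below is the box proper.
- outer_door (a joint): Flat clear sliding door on the lock's mouth, upper face 151 mm above the bench. 0 = shut, 0.13 m = fully open; it opens along the box's +x. Starts open. About 1.5 N of friction; stays where it is left; stops at 0 and 0.13.
- outer_grip (a point): Centre of the top of the outer door's black bar grip: 40 mm along the box's x, 16 mm along y, top 186 mm above the bench, 35 mm tall above the door. Moves with the door; over the box's centre when shut.
- inner_door (a joint): Flat steel sliding door that is the lock's floor. 0 = shut, 0.13 m = fully open; it opens along the box's -y. Starts shut. About 1.5 N of friction; stays where it is left; stops at 0 and 0.13.
- inner_tab (a point): Centre of the top of the inner door's black upright tab, outside the box: 30 mm along the box's x, 12 mm along y, top 165 mm above the bench, standing free down to 90 mm. Moves with the door; shut, it is 135 mm from the box's centre towards the box's -y.
Mind the look-alikes: they are no part of the job. Leave any pink look-alike of the pulley alone.

How it is judged:
By the outcome, as a careful person would: the job done as asked, in the order asked, and still so for the second after the job is handed in, with the robot touching nothing.
It also fails if it takes over 58 s, if anything falls off the work surface, if the arm or the gripper's body presses on something with over 40 N, if the wrist force passes 120 N, or if a joint passes its speed limit or range.

## Working session

There is one attempt and no reset: what is moved stays moved. The work goes in short steps, Python scripts to look and compute and a tool call to move; the robot and the scene stay as the last step left them, time stands still between calls to the robot, and variables do not carry over. Pictures are saved under pics/ and viewed, at most 10 in all, crops included, and the job is handed in when it is done.

Besides the shell and the picture viewer there is one more tool, called after "Request:" as name(argument=value, ...), one argument or row to a line, values as JSON. jog_arm: Moves the arm, as the interface text tells. Shift numbers are shares of 50 cm and turn numbers shares of 1.5 rad, none past 1 either way. Its arguments: {"type":"object","properties":{"motion":{"type":"string"}},"required":["motion"]}

```bash
mkdir -p pics
cat > h.py <<'E'
import numpy as np,cv2
from plant import *
def save(n,f):cv2.imwrite(f'pics/{n}.png',f['color'][:,:,::-1])
def proj(f,p):
    q=np.linalg.inv(f['world_from_camera'])@np.r_[p,1];q=q[:3]*[1,-1,-1];u=f['intrinsics']@q;return (u[:2]/u[2]).round(1)
def cloud(f):
    K=f['intrinsics'];z=f['range_z'];v,u=np.mgrid[:480,:640]
    P=np.stack([(u-K[0,2])/K[0,0]*z,-(v-K[1,2])/K[1,1]*z,-z,np.ones_like(z)],-1)@f['world_from_camera'].T
    return P[...,:3]
E
python3 - <<'E'
from h import *
s=state();print(s['time'],s['tool_pos'],s['tool_rot'])
ims=[]
for c in('scene','top'):
    f=grab_frame(c);ims.append(f['color']);save(c+'0',f)
    for t in('pulley','dust_box','lock_floor','outer_grip','inner_tab'):
        for d in place_of(c,t)[:4]:print(c,t,round(d['p'],2),np.round(d['at'],4),proj(f,d['at']))
E
```

```text
0.0 [ 0.13802586 -0.60891676  0.23005004] [-1.04677418e-03  9.93803288e-01  1.11148230e-01  1.51805895e-05]
scene pulley 0.91 [ 0.5235  0.449  -0.0015] [370.1 403.8]
scene pulley 0.91 [ 0.681   0.2741 -0.0035] [272.6 341.4]
scene pulley 0.56 [0.586  0.3342 0.0013] [324.3 356.5]
scene dust_box 0.87 [ 0.5604 -0.0388 -0.002 ] [288.9 192.9]
scene lock_floor 0.94 [ 0.5549 -0.0456  0.0928] [287.9 172.1]
scene lock_floor 0.35 [0.5846 0.331  0.0025] [324.5 354.8]
scene outer_grip 0.72 [ 0.6828 -0.0334  0.186 ] [221.7 174.4]
scene outer_grip 0.66 [0.5835 0.3325 0.0022] [325.2 355.4]
scene inner_tab 0.71 [ 0.5619 -0.1717  0.1632] [266.3 104.1]
top pulley 0.87 [ 0.6824  0.2737 -0.0045] [237.6 192.3]
top pulley 0.78 [0.5831 0.3332 0.0061] [212.  231.7]
top dust_box 0.79 [ 0.5563 -0.0388 -0.0036] [367.5 239.8]
top lock_floor 0.77 [ 0.5589 -0.041   0.0917] [374.5 230.6]
top outer_grip 0.75 [ 0.677  -0.0326  0.1826] [374.3 165.6]
top inner_tab 0.8 [ 0.5599 -0.1742  0.1624] [443.8 221.5]
```

View pics/scene0.png

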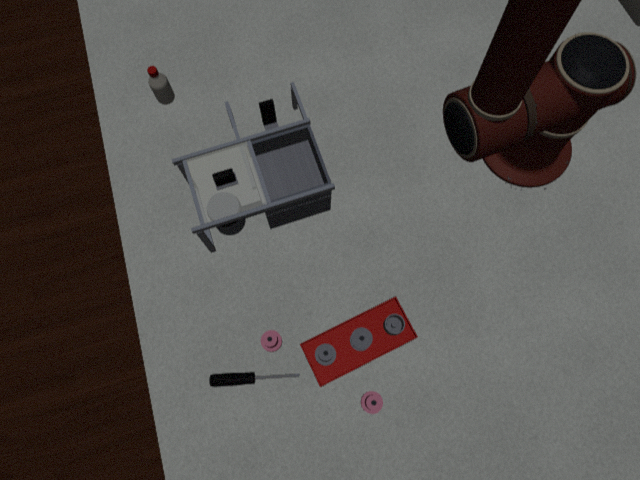

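View pics/top0.png

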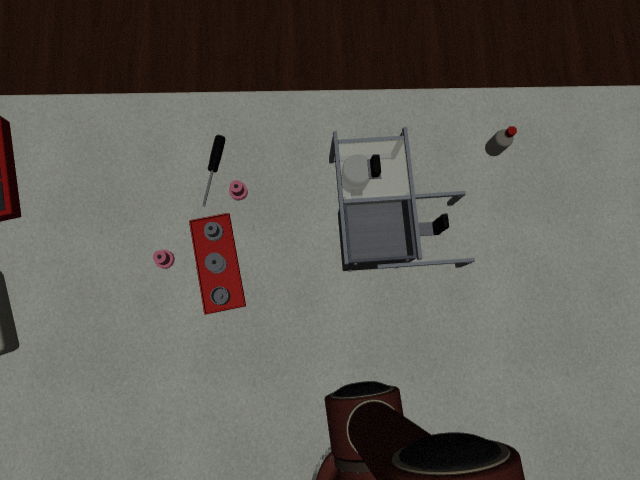

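Candidates in the top view are the tray items at (213,231), (215,263) and (220,295), plus the pink look-alikes at (238,190) and (164,259). The item at (213,231) looks like a foot disc with a narrower hub, (215,263) like a bobbin and (220,295) like a cup. I'll confirm with a crop.

Run:
```python
from h import *
out=[]
for c,(x,y) in(('scene',(300,290)),('top',(180,205))):
    f=grab_frame(c);out.append(cv2.resize(f['color'][y:y+110,x:x+130],None,fx=3,fy=3,interpolation=2 if 1 else 0))
    C=cloud(f)
    P=C.reshape(-1,3)
    # tray items: points above tray rim
    m=(P[:,2]>.016)&(P[:,2]<.09)&(P[:,0]>.4)&(P[:,0]<.72)&(P[:,1]>.24)&(P[:,1]<.45)
    for x0 in [(d['at']) for d in place_of(c,'pulley')[:3]]:
        n=m&(np.hypot(P[:,0]-x0[0],P[:,1]-x0[1])<.035)
        if n.sum():
            h=np.percentile(P[n,2],95); t=n&(P[:,2]>h-.004); 
            print(c,'at',x0[:2],'top z',h.round(4),'ctr',((P[t].min(0)+P[t].max(0))/2).round(4),'ext',np.ptp(P[t],0).round(3))
    # box: rails (top z ~.153) and inner rails
    for n,(a,b) in dict(outer=(.1515,.158),inner=(.088,.098)).items():
        q=P[(P[:,2]>a)&(P[:,2]<b)&(P[:,0]>.4)&(P[:,0]<.85)&(P[:,1]>-.35)&(P[:,1]<.12)].astype(np.float32)
        if len(q)>10:
            r=cv2.minAreaRect(q[:,:2]);print(c,n,len(q),r)
    for t in('outer_grip','inner_tab'):
        at=place_of(c,t)[0]['at'];n=(np.hypot(P[:,0]-at[0],P[:,1]-at[1])<.035)&(P[:,2]>(.178 if t=='outer_grip' else .158))&(P[:,2]<.2)
        q=P[n].astype(np.float32);print(c,t,len(q),cv2.minAreaRect(q[:,:2]),np.median(q[:,2]))
cv2.imwrite('pics/crop.png',np.hstack(out)[:,:,::-1])
```

```text
scene at [0.5241, 0.4459] top z 0.0477 ctr [0.5211 0.4413 0.0471] ext [0.029 0.017 0.007]Traceback (most recent call last):
  File "<stdin>", line 18, in <module>
cv2.error: OpenCV(4.12.0) /io/opencv/modules/imgproc/src/convhull.cpp:143: error: (-215:Assertion failed) total >= 0 && (depth == CV_32F || depth == CV_32S) in function 'convexHull'
```

Run:
```python
from h import *
out=[]
A=lambda q:cv2.minAreaRect(np.ascontiguousarray(q[:,:2],dtype=np.float32))
def show(r):return np.round(r[0],4),np.round(r[1],4),round(r[2],1)
for c,(x,y) in(('scene',(300,290)),('top',(160,205))):
    f=grab_frame(c);out.append(cv2.resize(f['color'][y:y+110,x:x+130],None,fx=3,fy=3,interpolation=2))
    P=cloud(f).reshape(-1,3)
    for px in ((213,231),(215,263),(220,295)) if c=='top' else ((326,354),(361,339),(394,324)):
        x0=cloud(f)[px[1],px[0]]
        n=(P[:,2]>.02)&(P[:,2]<.09)&(np.hypot(P[:,0]-x0[0],P[:,1]-x0[1])<.033)
        if n.sum()<5: print(px,x0,'few');continue
        h=np.percentile(P[n,2],90); t=n&(P[:,2]>h-.006)
        ce,ra=cv2.minEnclosingCircle(np.ascontiguousarray(P[t,:2],dtype=np.float32))
        print(c,px,x0.round(3),'top z',h.round(4),np.round(ce,4),round(ra,4))
    for n,(a,b) in dict(outer=(.1515,.158),inner=(.088,.098)).items():
        q=P[(P[:,2]>a)&(P[:,2]<b)&(P[:,0]>.4)&(P[:,0]<.85)&(P[:,1]>-.35)&(P[:,1]<.12)]
        if len(q)>10:print(c,n,len(q),*show(A(q)))
    for t,at,z in(('grip',(.68,-.033),.178),('tab',(.561,-.173),.158)):
        q=P[(np.hypot(P[:,0]-at[0],P[:,1]-at[1])<.035)&(P[:,2]>z)&(P[:,2]<.2)]
        if len(q)>3:print(c,t,len(q),*show(A(q)),np.median(q[:,2]))
cv2.imwrite('pics/crop.png',np.hstack(out)[:,:,::-1])
```

```text
scene (326, 354) [0.583 0.333 0.049] top z 0.0506 [0.5838 0.3316] 0.0149
scene (361, 339) [0.507 0.324 0.044] top z 0.0463 [0.5061 0.3235] 0.0219
scene (394, 324) [0.43  0.313 0.021] top z 0.0331 [0.4308 0.3136] 0.021
scene outer 1740 [ 0.6284 -0.062 ] [0.2894 0.2136] 2.5
scene inner 2519 [ 0.6237 -0.102 ] [0.292  0.2943] 2.9
scene grip 176 [ 0.6817 -0.0335] [0.0398 0.0168] 2.1 0.18470142952526286
scene tab 92 [ 0.5623 -0.174 ] [0.0297 0.0139] 1.1 0.16349120563725478
top (213, 231) [0.576 0.323 0.049] top z 0.0504 [0.5837 0.329 ] 0.015
top (215, 263) [0.502 0.318 0.045] top z 0.0475 [0.5058 0.3215] 0.0224
top (220, 295) [0.431 0.31  0.023] top z 0.0348 [0.431  0.3111] 0.0209
top outer 2579 [ 0.6285 -0.0672] [0.2889 0.2183] 2.6
top inner 3493 [ 0.6221 -0.1049] [0.2876 0.294 ] 2.7
top grip 154 [ 0.6815 -0.036 ] [0.0406 0.016 ] 1.2 0.1853659733514068
top tab 88 [ 0.5616 -0.176 ] [0.0285 0.0125] 3.0 0.1642969240291805
```

View pics/crop.png

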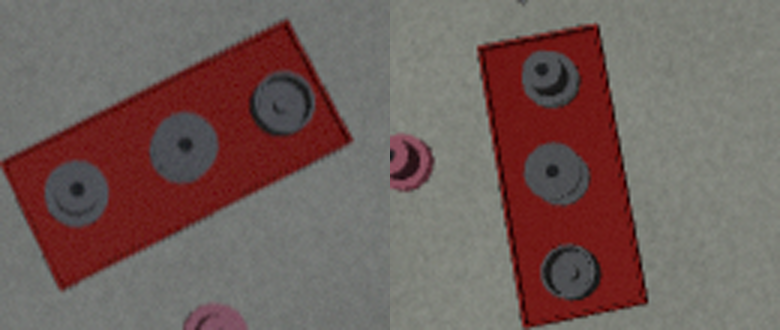

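The crop shows the hub on a single foot disc at (75,193) left and (550,78) right. That is the steel pulley, at about (0.584, 0.330). The middle item has a wide top disc, so it is the bobbin, and the third is the cup. The pink items are look-alikes.

The box centre is about (0.554, -0.040), yaw about 0.05. I'll start moving and turn the tool to that yaw.

```bash
cat > g.py <<'E'
import sys
from h import *
from scipy.spatial.transform import Rotation as R
# usage: g.py yaw x y z [x y z ...] -> fractions in the present tool frame
s=state();r=R.from_quat(np.roll(s['tool_rot'],-1));M=r.as_matrix()
a=list(map(float,sys.argv[1:]));yaw=np.arctan2(M[1,0],M[0,0])
W=R.from_matrix(np.array([[np.cos(a[0]),np.sin(a[0]),0],[np.sin(a[0]),-np.cos(a[0]),0],[0,0,-1]]))
print('t',s['time'],'pos',s['tool_pos'].round(4) if hasattr(s['tool_pos'],'round') else s['tool_pos'],'yaw',yaw.round(3),'rot',((r.inv()*W).as_rotvec()/1.5).round(4))
for i in range(1,len(a),3):print((M.T@(np.array(a[i:i+3])-s['tool_pos'])/.5).round(4))
E
python3 g.py 0.05 .45 -.35 .28  .56 -.12 .28
```

```text
t 0.8 pos [ 0.1381 -0.6095  0.2313] yaw 0.223 rot [ 0.     -0.      0.1152]
[ 0.7231 -0.3684 -0.0974]
[ 1.0393 -0.7685 -0.0974]
```

Request:
jog_arm(
  motion="100 .13 -.06 -.05 0 0 .115; 100 .25 -.12 -.08 0 0 .115; 100 .38 -.18 -.1 0 0 .115; 100 .5 -.24 -.1 0 0 .115; 100 .6 -.31 -.1 0 0 .115",
)

```text
time: 1.42
tool_pos: [0.3753, -0.4132, 0.2814]
tool_rot: [0.001, 1.0, 0.025, 0.0]
contact_force: [0.4, -0.2, 0.2]
gripper_width: 1.003
grasp_force: 0.0
```

```bash
python3 g.py 0.05 .55 -.12 .28  .57 .0 .28 .584 .17 .2
```

```text
t 1.425 pos [ 0.3753 -0.4132  0.2814] yaw 0.05 rot [ 0.0008 -0.0006  0.0001]
[ 0.3783 -0.5681  0.0025]
[ 0.4303 -0.8058  0.0023]
[ 0.4751 -1.1441  0.162 ]
```

Request:
jog_arm(
  motion="100 .07 -.12 0 0 0 0; 100 .14 -.24 0 0 0 0; 100 .21 -.36 0 0 0 0; 100 .28 -.48 0 0 0 0; 100 .35 -.6 0 0 0 0",
)

```text
time: 2.05
tool_pos: [0.5182, -0.135, 0.2811]
tool_rot: [0.0, 1.0, 0.025, 0.0]
contact_force: [0.4, -0.3, -1.0]
gripper_width: 0.998
grasp_force: 0.0
```

```bash
python3 g.py 0.05 .57 .1 .25  .584 .2 .2 .584 .33 .12
```

```text
t 2.05 pos [ 0.5182 -0.135   0.2811] yaw 0.05 rot [ 0.0003 -0.0006  0.0002]
[ 0.1271 -0.4641  0.0621]
[ 0.165  -0.6625  0.162 ]
[ 0.1779 -0.9223  0.3219]
```

Request:
jog_arm(
  motion="100 .03 -.12 0 0 0 0; 100 .06 -.24 0 0 0 0; 100 .1 -.36 0 0 0 0; 100 .12 -.48 .03 0 0 0; 100 .13 -.6 .08 0 0 0",
)

```text
time: 2.68
tool_pos: [0.5681, 0.165, 0.2431]
tool_rot: [-0.0, 1.0, 0.025, 0.002]
contact_force: [0.6, 0.1, 0.0]
gripper_width: 0.999
grasp_force: 0.0
```

```bash
python3 g.py 0.05 .584 .33 .12
```

```text
t 2.675 pos [0.5681 0.165  0.2431] yaw 0.051 rot [-0.0002 -0.0022  0.0004]
[ 0.0477 -0.3279  0.2464]
```

Request:
jog_arm(
  motion="100 .02 -.1 .05 0 0 0; 100 .03 -.2 .1 0 0 0; 100 .04 -.28 .16 0 0 0; 100 .04 -.28 .2 0 0 0; 100 .04 -.28 .2 0 0 0",
)

```text
time: 3.3
tool_pos: [0.5788, 0.3026, 0.1396]
tool_rot: [0.001, 1.0, 0.025, -0.002]
contact_force: [-0.4, 0.0, -0.1]
gripper_width: 1.004
grasp_force: 0.0
```

```bash
python3 - <<'E'
from h import *
for c in('scene','top'):
    f=grab_frame(c);P=cloud(f).reshape(-1,3)
    q=P[(abs(P[:,0]-.584)<.03)&(abs(P[:,1]-.33)<.03)&(P[:,2]>.02)&(P[:,2]<.06)]
    print(c,len(q),[(d['p'],np.round(d['at'],3)) for d in place_of(c,'pulley')[:3]])
E
python3 g.py 0.05 .584 .33 .07 .584 .33 .016
```

```text
scene 14 [(0.82, array([ 0.678,  0.274, -0.004])), (0.71, array([0.523, 0.446, 0.001])), (0.59, array([0.584, 0.33 , 0.003]))]
top 0 [(0.55, array([ 0.683,  0.273, -0.002])), (0.47, array([0.52 , 0.454, 0.003]))]
t 3.5 pos [0.5813 0.3028 0.1441] yaw 0.049 rot [-0.0005 -0.0019 -0.0008]
[ 0.0075 -0.0539  0.1483]
[ 0.0072 -0.0538  0.2563]
```

Request:
jog_arm(
  motion="100 .0075 -.054 .05 0 0 0; 100 .0075 -.054 .12 0 0 0; 100 .0075 -.054 .2 0 0 0; 100 .0075 -.054 .256 0 0 0; 100 .0075 -.054 .256 0 0 0",
)

```text
time: 4.12
tool_pos: [0.5814, 0.3294, 0.0124]
tool_rot: [0.001, 1.0, 0.025, -0.002]
contact_force: [0.4, -0.6, -0.2]
gripper_width: 1.003
grasp_force: 0.0
```

```bash
python3 g.py 0.05 .584 .33 .016
```

```text
t 4.125 pos [0.5814 0.3294 0.0124] yaw 0.049 rot [ 0.0009  0.0024 -0.0005]
[ 0.0052 -0.001  -0.0071]
```

Request:
jog_arm(
  motion="100 .005 0 -.01 0 0 0; 30 .005 0 -.01 0 0 0; 20 .005 0 -.01 0 0 0; 10 .005 0 -.01 0 0 0; 10 .005 0 -.01 0 0 0",
)

```text
time: 4.75
tool_pos: [0.5855, 0.3312, 0.0199]
tool_rot: [-0.0, 1.0, 0.025, 0.001]
contact_force: [0.5, -0.3, 3.6]
gripper_width: 0.335
grasp_force: 59.4
```

Request:
jog_arm(
  motion="10 0 0 -.05 0 0 0; 10 0 0 -.15 0 0 0; 10 0 0 -.27 0 0 0; 10 0 0 -.39 0 0 0; 10 0 0 -.5 0 0 0",
)

```text
time: 5.38
tool_pos: [0.5847, 0.3307, 0.2706]
tool_rot: [0.0, 1.0, 0.025, -0.0]
contact_force: [0.2, 0.5, -1.2]
gripper_width: 0.332
grasp_force: 59.3
```

```bash
python3 g.py 0.05 .554 -.04 .26
python3 - <<'E'
from h import *
print(state()['grasp_force'],state()['contact_force'])
f=grab_frame('scene');save('lift',f)
P=cloud(f).reshape(-1,3)
q=P[(abs(P[:,0]-.584)<.025)&(abs(P[:,1]-.33)<.025)&(P[:,2]<.06)];print(len(q),q[:,2].max() if len(q) else None)
E
```

```text
t 5.375 pos [0.5847 0.3307 0.2706] yaw 0.05 rot [0.0001 0.0002 0.0002]
[-0.0986  0.7374  0.0215]
59.26646411418915 [ 0.23975497  0.53244662 -1.17487683]
39 0.005168952348419964
```

View pics/lift.png

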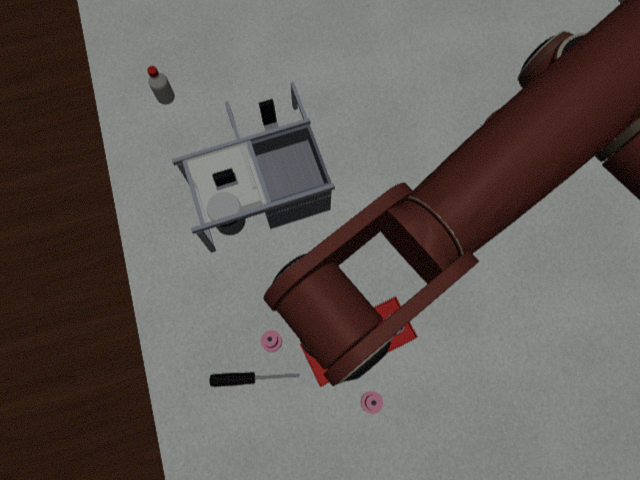

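The arm covers the tray in this view, but the depth reads tray floor where the pulley stood and the grip holds at 59 N, so the pulley is lifted. Next I carry it over the lock.

Request:
jog_arm(
  motion="10 -.02 .12 0 0 0 0; 10 -.04 .24 0 0 0 0; 10 -.06 .36 0 0 0 0; 10 -.08 .48 0 0 0 0; 10 -.09 .6 0 0 0 0",
)

```text
time: 6.05
tool_pos: [0.5542, 0.0273, 0.2681]
tool_rot: [-0.0, 1.0, 0.025, -0.001]
contact_force: [0.4, 0.1, -1.3]
gripper_width: 0.331
grasp_force: 59.6
```

```bash
python3 g.py 0.05 .554 -.04 .26
```

```text
t 6.05 pos [0.5542 0.0273 0.2681] yaw 0.051 rot [-0.0001  0.0007  0.0005]
[-0.0072  0.1344  0.0162]
```

Request:
jog_arm(
  motion="10 -.007 .1 .0 0 0 0; 10 -.007 .134 .0 0 0 0; 10 -.007 .134 0 0 0 0; 10 -.007 .134 .08 0 0 0; 10 -.007 .134 .16 0 0 0",
)

```text
time: 6.68
tool_pos: [0.5555, -0.0363, 0.1886]
tool_rot: [-0.0, 1.0, 0.026, 0.001]
contact_force: [0.3, 0.6, -2.0]
gripper_width: 0.329
grasp_force: 59.7
```

```bash
python3 g.py 0.05 .554 -.04 .11
```

```text
t 6.675 pos [ 0.5555 -0.0363  0.1886] yaw 0.052 rot [-0.0003 -0.001   0.0016]
[-0.0037  0.0072  0.1571]
```

Request:
jog_arm(
  motion="10 -.004 .007 .04 0 0 0; 10 -.004 .007 .09 0 0 0; 10 -.004 .007 .13 0 0 0; 10 -.004 .007 .158 0 0 0; 10 -.004 .007 .158 0 0 0",
)

```text
time: 7.3
tool_pos: [0.5527, -0.0414, 0.1091]
tool_rot: [-0.0, 1.0, 0.025, -0.001]
contact_force: [-0.7, -0.2, -0.9]
gripper_width: 0.332
grasp_force: 59.7
```

```bash
python3 g.py 0.05 .554 -.04 .108
```

```text
t 7.3 pos [ 0.5527 -0.0414  0.1091] yaw 0.051 rot [-0.0004  0.0013  0.0004]
[ 0.0028 -0.0027  0.0021]
```

Request:
jog_arm(
  motion="10 0 0 .003 0 0 0; 65 0 0 .003 0 0 0; 65 0 0 .003 0 0 0; 65 0 0 .003 0 0 0; 65 0 0 0 0 0 0",
)

```text
time: 7.92
tool_pos: [0.5533, -0.0417, 0.1103]
tool_rot: [0.0, 1.0, 0.025, 0.0]
contact_force: [-0.8, -0.2, -0.1]
gripper_width: 0.648
grasp_force: 0.0
```

Request:
jog_arm(
  motion="65 0 0 -.06 0 0 0; 65 0 0 -.14 0 0 0; 65 0 0 -.22 0 0 0; 65 0 0 -.28 0 0 0; 65 0 0 -.32 0 0 0",
)

```text
time: 8.55
tool_pos: [0.5537, -0.0418, 0.2722]
tool_rot: [0.0, 1.0, 0.025, 0.001]
contact_force: [1.6, 0.3, -0.2]
gripper_width: 0.653
grasp_force: 0.0
```

```bash
python3 g.py 0.05 .75 -.031 .26 .75 -.031 .165
```

```text
t 8.55 pos [ 0.5537 -0.0418  0.2722] yaw 0.05 rot [ 0.0004 -0.0015  0.0002]
[ 0.3932 -0.0019  0.0253]
[ 0.3927 -0.002   0.2153]
```

Request:
jog_arm(
  motion="40 .1 0 0 0 0 0; 10 .2 0 0 0 0 0; 0 .3 0 0 0 0 0; 0 .375 0 .03 0 0 0; 0 .375 0 .06 0 0 0",
)

```text
time: 9.18
tool_pos: [0.7415, -0.0321, 0.2372]
tool_rot: [-0.0, 1.0, 0.025, -0.001]
contact_force: [-0.3, 1.1, -0.3]
gripper_width: 0.001
grasp_force: 0.0
```

```bash
python3 - <<'E'
from h import *
o=[]
for c in('scene','top'):
    f=grab_frame(c);save(c+'1',f)
    P=cloud(f).reshape(-1,3);q=P[(abs(P[:,0]-.554)<.05)&(abs(P[:,1]+.04)<.05)&(P[:,2]>.125)&(P[:,2]<.143)]
    if len(q):print(c,len(q),q.mean(0),np.ptp(q,0))
    u=proj(f,[.6,-.06,.15]).astype(int);o.append(cv2.resize(f['color'][max(0,u[1]-65):u[1]+65,u[0]-65:u[0]+65],(390,390)))
cv2.imwrite('pics/p1.png',np.hstack(o)[:,:,::-1])
E
python3 g.py 0.05 .74 -.031 .163
```

```text
scene 176 [ 0.55242547 -0.0397457   0.13404354] [0.029108   0.02860458 0.01395811]
t 9.275 pos [ 0.7387 -0.032   0.2357] yaw 0.05 rot [-0.0009  0.0046  0.0003]
[ 0.0037 -0.0018  0.1454]
```

View pics/p1.png

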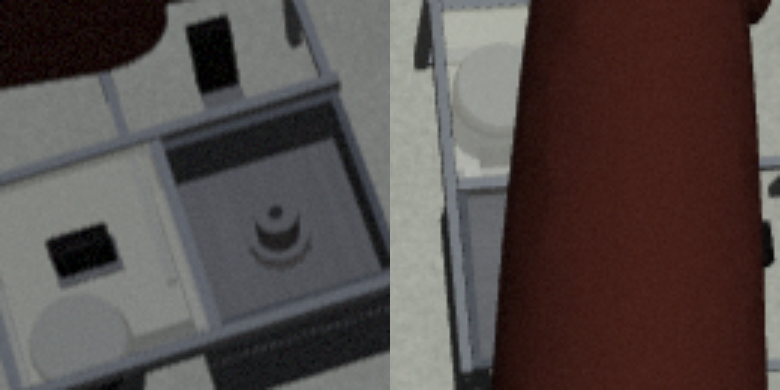

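The crop shows the pulley standing upright mid-lock at (278,235). A pale round thing at (80,335) could be on the door or under it, so I'll check its height before pushing.

Run:
```python
from h import *
f=grab_frame('scene');C=cloud(f)
for v in range(190,240,4):print(v,[tuple(C[v,u].round(3)) for u in(205,215,225,235)])
```

```text
190 [(np.float64(0.725), np.float64(-0.028), np.float64(0.15)), (np.float64(0.706), np.float64(-0.024), np.float64(0.147)), (np.float64(0.687), np.float64(-0.017), np.float64(0.151)), (np.float64(0.668), np.float64(-0.011), np.float64(0.151))]
194 [(np.float64(0.727), np.float64(-0.021), np.float64(0.147)), (np.float64(0.708), np.float64(-0.015), np.float64(0.148)), (np.float64(0.689), np.float64(-0.008), np.float64(0.152)), (np.float64(0.67), np.float64(-0.003), np.float64(0.15))]
198 [(np.float64(0.728), np.float64(-0.012), np.float64(0.149)), (np.float64(0.71), np.float64(-0.007), np.float64(0.148)), (np.float64(0.691), np.float64(0.0), np.float64(0.151)), (np.float64(0.672), np.float64(0.004), np.float64(0.149))]
202 [(np.float64(0.73), np.float64(-0.003), np.float64(0.151)), (np.float64(0.711), np.float64(0.003), np.float64(0.152)), (np.float64(0.693), np.float64(0.007), np.float64(0.148)), (np.float64(0.674), np.float64(0.013), np.float64(0.15))]
206 [(np.float64(0.732), np.float64(0.005), np.float64(0.151)), (np.float64(0.713), np.float64(0.011), np.float64(0.152)), (np.float6
[... 1325 characters left out ...]
44), np.float64(0.049), np.float64(0.14)), (np.float64(0.742), np.float64(0.002), np.float64(0.002)), (np.float64(0.716), np.float64(0.024), np.float64(0.043)), (np.float64(0.697), np.float64(0.025), np.float64(0.029))]
234 [(np.float64(0.752), np.float64(0.041), np.float64(0.097)), (np.float64(0.744), np.float64(0.011), np.float64(0.0)), (np.float64(0.722), np.float64(0.021), np.float64(0.01)), (np.float64(0.701), np.float64(0.026), np.float64(0.009))]
238 [(np.float64(0.753), np.float64(0.051), np.float64(0.101)), (np.float64(0.746), np.float64(0.02), np.float64(-0.001)), (np.float64(0.725), np.float64(0.025), np.float64(-0.003)), (np.float64(0.704), np.float64(0.031), np.float64(-0.003))]
```

It is a cylinder standing on the bench under the door (depth 0 to 0.075 m at its side), so it is out of the way. I lower the shut fingers behind the bar grip.

Request:
jog_arm(
  motion="0 .002 0 .04 0 0 0; 0 .002 0 .1 0 0 0; 0 .002 0 .145 0 0 0; 0 .002 0 .145 0 0 0; 0 -.02 0 .145 0 0 0",
)

```text
time: 9.95
tool_pos: [0.7309, -0.0329, 0.1687]
tool_rot: [0.0, 1.0, 0.025, 0.001]
contact_force: [-0.2, -0.3, 0.9]
gripper_width: -0.0
grasp_force: 0.0
```

```bash
python3 g.py 0.05 .584 -.039 .164; python3 g.py .05 .7125 -.033 .164
```

```text
t 9.95 pos [ 0.7309 -0.0329  0.1687] yaw 0.05 rot [ 0.0002 -0.0011  0.0002]
[-0.294  -0.0026  0.0089]
t 9.95 pos [ 0.7309 -0.0329  0.1687] yaw 0.05 rot [ 0.0002 -0.0011  0.0002]
[-0.0367 -0.0017  0.0093]
```

Request:
jog_arm(
  motion="0 -.03 0 .008 0 0 0; 0 -.07 0 .008 0 0 0; 0 -.12 0 .008 0 0 0; 0 -.17 0 .008 0 0 0; 0 -.22 0 .008 0 0 0",
)

```text
time: 10.58
tool_pos: [0.6209, -0.0382, 0.166]
tool_rot: [0.0, 1.0, 0.025, 0.003]
contact_force: [2.1, 1.4, -0.3]
gripper_width: 0.002
grasp_force: 1.0
```

```bash
python3 g.py 0.05 .584 -.039 .164
```

```text
t 10.575 pos [ 0.6209 -0.0382  0.166 ] yaw 0.05 rot [ 0.0002 -0.0034  0.0002]
[-0.0739 -0.0022  0.0036]
```

Request:
jog_arm(
  motion="0 -.03 0 0 0 0 0; 0 -.05 0 0 0 0 0; 0 -.06 0 0 0 0 0; 0 -.066 0 0 0 0 0; 0 -.072 0 0 0 0 0",
)

```text
time: 11.2
tool_pos: [0.5872, -0.0402, 0.1641]
tool_rot: [0.0, 1.0, 0.025, 0.004]
contact_force: [13.8, 1.0, -5.6]
gripper_width: -0.002
grasp_force: 7.4
```

Request:
jog_arm(
  motion="0 -.002 0 0 0 0 0; 0 -.004 0 0 0 0 0; 0 -.006 0 0 0 0 0; 0 -.008 0 0 0 0 0; 0 -.008 0 0 0 0 0",
)

```text
time: 11.82
tool_pos: [0.5872, -0.0402, 0.1642]
tool_rot: [0.0, 1.0, 0.025, 0.009]
contact_force: [25.4, 0.8, -11.4]
gripper_width: 0.002
grasp_force: 12.5
```

The position holds at x = 0.587 while the force climbs to 25 N, so the door is at its stop. I back off and lift.

Request:
jog_arm(
  motion="0 .03 0 0 0 0 0; 0 .05 0 0 0 0 0; 20 .05 0 -.06 0 0 0; 45 .05 0 -.15 0 0 0; 45 .0 .05 -.2 0 0 0",
)

```text
time: 12.45
tool_pos: [0.583, -0.0648, 0.266]
tool_rot: [0.0, 1.0, 0.026, 0.001]
contact_force: [-0.7, -0.9, -0.2]
gripper_width: 0.45
grasp_force: 0.0
```

```bash
python3 g.py 0.05 .562 -.175 .25 .562 -.175 .125
```

```text
t 12.45 pos [ 0.583  -0.0648  0.266 ] yaw 0.053 rot [ 0.0004 -0.0011  0.0019]
[-0.0537  0.2178  0.0321]
[-0.0541  0.2176  0.2821]
```

Request:
jog_arm(
  motion="45 -.03 .1 .0 0 0 0; 45 -.054 .2 0 0 0 0; 45 -.054 .218 0 0 0 0; 45 -.054 .218 .03 0 0 0; 45 -.054 .218 .06 0 0 0",
)

```text
time: 13.08
tool_pos: [0.5604, -0.1743, 0.2318]
tool_rot: [-0.001, 1.0, 0.026, -0.001]
contact_force: [0.9, 0.1, -0.6]
gripper_width: 0.45
grasp_force: 0.0
```

```bash
python3 - <<'E'
from h import *
o=[]
for c in('scene','top'):
    f=grab_frame(c);u=proj(f,[.57,-.07,.15]).astype(int);o.append(cv2.resize(f['color'][max(0,u[1]-65):max(0,u[1]-65)+130,u[0]-65:u[0]+65],(390,390)))
    P=cloud(f).reshape(-1,3)
    q=P[(np.hypot(P[:,0]-.556,P[:,1]+.04)<.035)&(P[:,2]>.178)&(P[:,2]<.195)]
    if len(q)>5:print(c,'grip',cv2.minAreaRect(np.ascontiguousarray(q[:,:2],dtype=np.float32)))
cv2.imwrite('pics/p2.png',np.hstack(o)[:,:,::-1])
E
python3 g.py 0.05 .562 -.175 .125
```

```text
scene grip ((0.5564539432525635, -0.038670241832733154), (0.038962289690971375, 0.016573665663599968), 2.315455913543701)
top grip ((0.5561686158180237, -0.04169405996799469), (0.040071770548820496, 0.016032341867685318), 1.6732012033462524)
t 13.175 pos [ 0.5592 -0.1736  0.2297] yaw 0.052 rot [-0.002   0.0037  0.0013]
[0.0066 0.0037 0.2093]
```

View pics/p2.png

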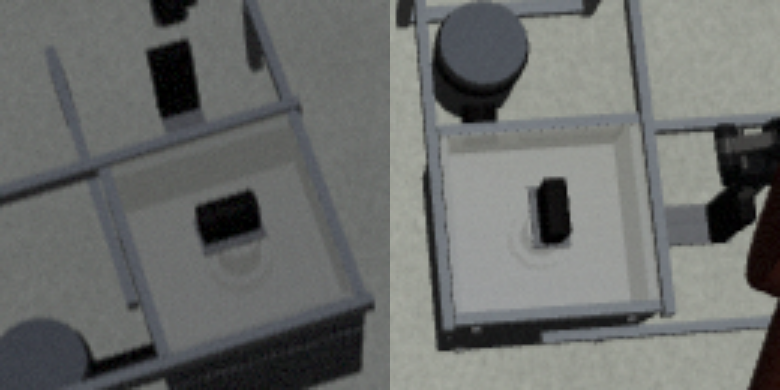

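Run:
```python
from h import *
a=.045
for c in('scene','top'):
    P=cloud(grab_frame(c)).reshape(-1,3)
    d=P[:,:2]-[.5563,-.0402];x=d@[np.cos(a),np.sin(a)];y=d@[-np.sin(a),np.cos(a)]
    for s in(-1,1):
        m=(abs(s*y-77)<99)&(abs(s*y-.077)<.005)&(P[:,2]>.146)&(P[:,2]<.16)&(abs(x)<.26)
        print(c,s,m.sum(),np.percentile(x[m],[0,1,99,100]).round(4),np.median(y[m]).round(4))
    for s in(-1,1):
        m=(abs(s*x-.077)<.005)&(P[:,2]>.085)&(P[:,2]<.099)&(y<-.08)&(y>-.26)
        if m.sum()>3:print(c,'in',s,m.sum(),np.percentile(y[m],[0,1,99,100]).round(4),np.median(x[m]).round(4))
```

```text
scene -1 589 [-0.0732 -0.0713  0.213   0.2151] -0.0758
scene 1 741 [-0.0744 -0.0705  0.2134  0.2161] 0.0778
scene in -1 158 [-0.2125 -0.21   -0.1162 -0.1157] -0.0764
scene in 1 173 [-0.2131 -0.2106 -0.0814 -0.0808] 0.0763
top -1 619 [-0.0735 -0.0713  0.2119  0.2152] -0.077
top 1 466 [-0.0732 -0.0712  0.2121  0.2162] 0.0757
top in -1 161 [-0.1694 -0.168  -0.0814 -0.0804] -0.0768
top in 1 151 [-0.1974 -0.1955 -0.0992 -0.0985] 0.0766
```

The grip is over the box's centre: the rails end 0.215 m ahead of it and lie at ±0.077 m, so the outer door is shut. I now straddle the tab.

Request:
jog_arm(
  motion="45 .005 .004 .05 0 0 0; 45 .005 .004 .1 0 0 0; 45 .005 .004 .16 0 0 0; 45 .005 .004 .21 0 0 0; 45 .005 .004 .21 0 0 0",
)

```text
time: 13.9
tool_pos: [0.5619, -0.1763, 0.1266]
tool_rot: [-0.001, 1.0, 0.026, -0.002]
contact_force: [-0.4, 0.6, -0.3]
gripper_width: 0.448
grasp_force: 0.0
```

```bash
python3 g.py 0.05 .562 -.175 .125 .568 -.325 .125
```

```text
t 13.9 pos [ 0.5619 -0.1763  0.1266] yaw 0.051 rot [-0.0013  0.0025  0.0007]
[ 0.0003 -0.0026  0.0032]
[-0.0031  0.2976  0.0026]
```

Request:
jog_arm(
  motion="45 0 .03 0 0 0 0; 45 0 .08 0 0 0 0; 45 0 .13 0 0 0 0; 45 0 .18 0 0 0 0; 45 0 .23 0 0 0 0",
)

```text
time: 14.52
tool_pos: [0.5693, -0.2945, 0.1294]
tool_rot: [0.0, 1.0, 0.025, 0.001]
contact_force: [0.1, 3.5, 2.2]
gripper_width: 0.451
grasp_force: 1.7
```

```bash
python3 g.py 0.05 .568 -.318 .125
```

```text
t 14.525 pos [ 0.5693 -0.2945  0.1294] yaw 0.049 rot [ 0.0002 -0.0009 -0.0004]
[-0.0049  0.0468  0.0088]
```

Request:
jog_arm(
  motion="45 0 .02 0 0 0 0; 45 0 .03 0 0 0 0; 45 0 .04 0 0 0 0; 45 0 .046 0 0 0 0; 45 0 .05 0 0 0 0",
)

```text
time: 15.15
tool_pos: [0.5701, -0.3171, 0.1284]
tool_rot: [0.0, 1.0, 0.025, -0.0]
contact_force: [-0.5, 2.2, 1.1]
gripper_width: 0.452
grasp_force: 0.8
```

Request:
jog_arm(
  motion="45 0 .003 0 0 0 0; 45 0 .006 0 0 0 0; 45 0 .008 0 0 0 0; 45 0 .01 0 0 0 0; 45 0 .01 0 0 0 0",
)

```text
time: 15.78
tool_pos: [0.5701, -0.3183, 0.1282]
tool_rot: [-0.004, 1.0, 0.026, -0.001]
contact_force: [-2.0, 12.9, 5.3]
gripper_width: 0.449
grasp_force: 6.7
```

At the stop with 13 N. One firmer nudge, then back off, lift clear and check.

Request:
jog_arm(
  motion="45 0 .006 0 0 0 0; 45 0 .01 0 0 0 0; 45 0 .01 0 0 0 0; 45 0 .0 0 0 0 0; 45 0 -.022 0 0 0 0",
)

```text
time: 16.4
tool_pos: [0.5699, -0.3111, 0.1286]
tool_rot: [0.001, 1.0, 0.025, 0.0]
contact_force: [0.4, 0.1, 0.0]
gripper_width: 0.449
grasp_force: 0.0
```

Request:
jog_arm(
  motion="45 0 0 -.05 0 0 0; 45 0 0 -.13 0 0 0; 45 0 0 -.22 0 0 0; 45 -.1 .1 -.26 0 0 0; 45 -.2 .2 -.26 0 0 0",
)

```text
time: 17.02
tool_pos: [0.4877, -0.4039, 0.2609]
tool_rot: [0.003, 1.0, 0.026, 0.002]
contact_force: [0.2, -0.9, -0.2]
gripper_width: 0.452
grasp_force: 0.0
```

Run:
```python
from h import *
print(state()['contact_force'],state()['tool_pos'])
a=.045;o=[]
for c in('scene','top'):
    f=grab_frame(c);P=cloud(f).reshape(-1,3);u=proj(f,[.57,-.13,.15]).astype(int);x0,y0=max(0,u[0]-90),max(0,u[1]-90)
    o.append(cv2.resize(f['color'][y0:y0+180,x0:x0+180],(390,390)))
    d=P[:,:2]-[.5563,-.0402];x=d@[np.cos(a),np.sin(a)];y=d@[-np.sin(a),np.cos(a)]
    for n,m in(('tab',(abs(x)<.03)&(abs(y+.265)<.03)&(P[:,2]>.155)&(P[:,2]<.175)),('grip',(abs(x)<.04)&(abs(y)<.03)&(P[:,2]>.178)&(P[:,2]<.195)),('in box',(abs(x)<.06)&(abs(y)<.06)&(P[:,2]<.135))):
        print(c,n,m.sum(),m.sum() and (x[m].mean().round(4),y[m].mean().round(4),P[m,2].min().round(3),P[m,2].max().round(3)))
    print([(d['p'],np.round(d['at'],3)) for d in place_of(c,'pulley')[:4]])
cv2.imwrite('pics/p3.png',np.hstack(o)[:,:,::-1])
```

```text
[ 0.18037327 -0.91842878 -0.16203967] [ 0.48770333 -0.40387514  0.26089088]
scene tab 100 (np.float64(0.0002), np.float64(-0.262), np.float64(0.156), np.float64(0.167))
scene grip 171 (np.float64(0.0005), np.float64(0.002), np.float64(0.178), np.float64(0.189))
scene in box 0 0
[(0.63, array([ 0.524,  0.448, -0.004])), (0.62, array([ 0.682,  0.273, -0.001])), (0.35, array([ 0.567, -0.304,  0.163]))]
top tab 103 (np.float64(-0.0008), np.float64(-0.265), np.float64(0.155), np.float64(0.17))
top grip 160 (np.float64(-0.0005), np.float64(-0.0009), np.float64(0.178), np.float64(0.191))
top in box 0 0
[(0.72, array([ 0.685,  0.272, -0.002])), (0.68, array([0.52 , 0.453, 0.004]))]
```

View pics/p3.png

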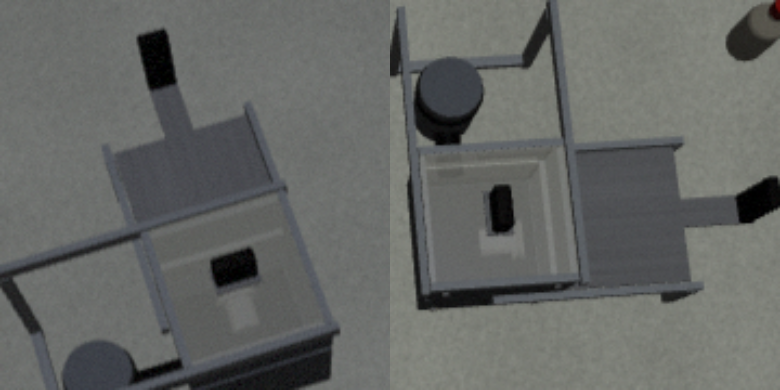

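The crops show the outer door shut with its grip over the centre at (235,268). The inner door is pulled right out, with the tab at -0.262 to -0.265 m, and the pulley is on the box floor under the clear door at (240,310) left and (500,243) right. The arm is clear of everything.

```bash
python3 -c "from plant import *;print(job_done())"
```

```text
the job is handed in; nothing more can be done
None
```

The job is handed in, with no verdict shown: I let go of the pulley in the lock, shut the outer door, then pulled the inner door fully open, and the last pictures show the pulley at the bottom of the box (apparently on its side) and the arm clear.

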